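Clean the carousel drive, fit the splined rotor and pin it

ROBOT

A 6-joint arm with a two-finger parallel gripper is mounted at the origin on a cart in front of the work surface, level with it; the furniture and walls round the work are solid. World frame = base frame: x ahead of the robot, y to its left, z up, the work surface at z = 0. Lengths are in m, angles in degrees, forces in N, time in s.
With the tool pointing down it reaches from about 0.35 to 0.875 m from the base axis. Payload 4.2 kg.
Tool frame: the origin (TCP) lies on the front face of the gripper's body, between the roots of the fingers; the fingertips stand finger_overhang ahead of it and the grasp point (between the pads) lies 51 mm ahead of it (finger_overhang is the distance from the TCP to the fingertips, in m); z points along the fingers, y is the line along which they close (so a half turn about z gives the same grasp; the last joint's range is limited). The gripper opens to 87 mm and grips with 3 to 60 N. Pads are 19 mm wide; open, the fingers measure 117 mm over their backs; the gripper's body (75 mm by 190 mm) begins 51 mm behind the grasp point.
Start: joints at [-53.193, 22.042, 0.453, 0, -68.411, -14.817], TCP at [0.234, -0.58, 0.292] pointing down, gripper open.
Joint ranges: [-179.83, 179.83], [-69.29, 118.12], [-61.27, 80.66], [-181.25, 117.63], [-171.15, -9.14], [-177.46, 177.46]. Speed limits (degrees/s): [159.86, 159.86, 180, 180, 180, 180].

INTERFACE

Orientations are given as a 3x3 rotation matrix whose columns are the frame's x, y, z axes.
In Python, from station import sense, capture, camera_model, finish_job, finger_overhang gives the robot as it stands. The module is installed in compiled form; this text tells all that it offers.
- The arm moves only by the tool jog_arm, never from a script. Its argument "rows" is a list that holds one entry, the list of rows, each a list of 4 numbers: the shift along the tool's x, y, z in m, then the turn about the tool's z in rad. A call has 1 to 20 rows; each row shifts and turns the commanded pose from where the row before left it, along the tool's axes as they then stand; what a row does not reach is not made up. A row lasts 1/8 s, in which the tool goes at most 62.5 mm and 10.7 degrees, less where a joint would pass 70% of its speed; a pose out of reach is approached as far as the arm can. A call is refused whole if a number of a shift passes 0.0625 or a number of a turn 0.188, either way. A call with a gripper value outside its range is refused whole. "claw" is the opening, from 0 (shut) to 1 (fully open), set as the call begins (left out, the last holds). The fingers move at their own pace and stop on an object; the grip force is fixed at half the most. Time passes only in rows, so rows that do not move let the fingers close. It gives the time, the measured TCP pose, the force, the opening and the grip force at its end, in the units of the state.
- sense(): the state, without advancing time (a new reading comes with each control period).
- capture(name): name is "side" or "top"; returns the picture (480x640x3 uint8, red, green, blue); there is no depth.
- camera_model(name): a dict with "fovy" (degrees; the focal length in pixels is half the picture's height over the tangent of half this angle, whatever the lens; pixels are square), "cx", "cy" (the principal point, pixels), "eye" and "rotation" of the camera in the world. Camera axes: x right, y down, z forward; pixel columns grow to the right and rows downward; lengths in m; the calibration is good to about 2 mm. A picture is of the moment at which its call begins. camera_model takes no time and is no camera call.
- finish_job(): hands the job in; it is judged then, once.
The state is a dict: "time_s": time; "joints": joint angles; "joint_velocities": joint speeds; "effort": joint torques, N m; "tcp_pos": TCP position; "ee_rot": TCP orientation; "wrist_force": force on the tool from outside, world axes, zero at the start; "moment": the same for the moment, N m; "gripper_width": opening from 0.0 (shut) to 1.0 (fully open); "gripper_force": force on a finger pad.
Only numpy, scipy, OpenCV 4.12 (cv2) and the standard library are available. Lean on these libraries where they do the work, as an engineer would, in place of code of your own. Each camera call takes 0.05 s, during which the arm holds its last target. There are 200 camera calls.

TASK

Get the sample carousel drive ready for transport: with the scraper block, wipe every plastic chip off the deck into the catch tray in front of it (do not touch the chips with the fingers), and stand the scraper back upright on the worktop. Then slide the rotor fully home on the splined spindle, teeth lined up, with its lug to the open side of the fork, and turn it counterclockwise until the lug is in the fork against the stop and the holes line up. Last, push the headed pin down through fork and lug until its head seats, leaving the other things on the bench where they are.

Things in the scene. Friction and masses are not known exactly. Their poses are not given: they have to be found in the camera images.
- unit: Drive unit, fixed for the run, place and yaw vary. Origin on the spindle axis at worktop height; x points from the catch tray to the fork, y left, z up. Grey deck: top at z = 30 mm, x = -95 to 100, y = -114 to 114 mm; low side rims beyond y = +-110 mm (top at z = 38), none in front or behind. Spindle in the middle, fork behind it at x = 58 to 90 mm
- tray (a point): Middle of the floor of the steel catch tray (unit x = -131, y = 0, z = 6 mm). The tray joins the deck's front edge: unit x = -95 to -167 mm, y = -114 to 114 mm; 4 mm outer walls up to z = 24 mm, none towards the deck, so chips pushed over the edge drop in
- spindle (a joint): Turn of the upright spindle about the unit's z, counterclockwise from above, rad; stiff (0.06 N m friction), stays where left. It has 6 equal radial teeth 60 degrees apart, 6 mm wide, tips at radius 17.5 mm, core radius 11.5 mm, from the deck up to unit z = 50 mm. At 0 one tooth points along the unit's +x
- spindle_top (a point): Top of the spindle on its axis (unit z = 63 mm). Above the teeth (z = 50 mm) the core tapers from radius 11.5 to 5 mm as a lead-in
- fork_hole (a point): Centre of the 11 mm pin hole on top of the fork (unit x = 72, y = 0, z = 85 mm; axes as the unit). Fork of dark steel, x = 58 to 90 mm: lower cheek z = 30 to 63, upper cheek z = 77 to 85 mm, both y = -13 to 13 mm and both bored; a web at y = 13 to 21 mm joins them and stops the lug, so the fork is open towards -y
- rotor: Loose aluminium rotor, about 0.35 kg, standing on its hub. Origin at the centre of the hub's underside, z up, x towards the lug. Hub: radius 25 mm, 36 mm high, seat flange of radius 46 mm, 6 mm thick at its foot; open below, closed on top, 6 inward teeth 6 mm wide (tips at radius 13.5, grooves to radius 20 mm). Plate of radius 54 mm at z = 36 to 44 mm. Home on the spindle its underside rests on the deck (unit z = 30 mm)
- rotor_grip (a point): Grip point on the axis, 68 mm above the rotor's origin, in the bar handle: 60 mm long along the rotor's x, 14 mm thick, z = 44 to 80 mm. A groove of the hub lies under the lug and every 60 degrees: the hub slides on when the lug points along any spindle tooth (play 0.1 rad either way, 2 mm sideways), else it rests on the teeth 20 mm too high
- lug_hole (a point): Centre of the 12 mm hole on top of the rotor's lug (rotor x = 72, z = 44 mm). Lug: flat tab 24 mm wide, z = 36 to 44 mm, out to x = 86 mm. With the rotor home it swings between the fork's cheeks; it cannot be lowered through the upper one, so set the rotor on with the lug 30 degrees or more clockwise (from above) of the fork
- scraper: Loose scraper block, 0.18 kg, standing upright. Origin at the centre of its underside, z up. Heavy black foot 36 (x) by 76 (y) by 14 mm high; its working front is the -x side, where two 6 mm wide cheeks at the ends reach out 11 mm farther (to x = -29 mm) to keep chips together. Grey grip above it, 18 (x) by 36 (y) mm, up to z = 66 mm
- pin: Loose steel pin, 60 g, standing in its stand. Origin at the shoulder under the head, z up. Shank 8 mm diameter, 42 mm long below the origin with a tapered tip; head: flange 22 mm diameter, 4 mm thick, then a black round grip 18 mm diameter up to 34 mm above the origin. Seated, the shoulder rests on the fork's upper cheek
- pin_stand: Grey block 46 x 46 x 46 mm, fixed for the run, place varies; origin at the centre of its underside; an 11 mm hole in the middle of its top holds the pin
- timer: Bystander: white timer 64 x 66 x 19 mm
- strip_vial: Bystander: white vial with a wide cap, 37 mm diameter, 66 mm high
- bottle: Bystander: bottle 42 mm diameter, 88 mm high
- chip_0: Chip of broken white plastic, 18 x 12 x 8 mm, 12 g, lying on the deck; origin at the centre of its underside; 3 to 5 of the six chips are there
- chip_1: Chip of broken white plastic, 18 x 12 x 8 mm, 12 g, lying on the deck; origin at the centre of its underside
- chip_2: Chip of broken white plastic, 18 x 12 x 8 mm, 12 g, lying on the deck; origin at the centre of its underside
- chip_3: Chip of broken white plastic, 18 x 12 x 8 mm, 12 g, lying on the deck; origin at the centre of its underside
- chip_4: Chip of broken white plastic, 18 x 12 x 8 mm, 12 g, lying on the deck; origin at the centre of its underside
- chip_5: Chip of broken white plastic, 18 x 12 x 8 mm, 12 g, lying on the deck; origin at the centre of its underside
Mind the look-alikes: they are no part of the job. What is shaped like the scraper but red is not meant.

How it is judged:
By the outcome, as a careful person would: the job done as asked, in the order asked, and still so for the second after the job is handed in, with the robot touching nothing.
Of chip_0, chip_1, chip_2, chip_3, chip_4, chip_5 only 3 to 5 are there at a start; the rules pass over those that are not, and their reading is None.
At some moment in a run one of scraper, rotor may be knocked a few centimetres aside while the robot is not near it.
It also fails if it takes over 200 s, if anything falls off the work surface, if the arm or the gripper's body presses on something with over 40 N, if the wrist force passes 120 N, or if a joint passes its speed limit or range.

## Working session

There is one attempt and no reset: what is moved stays moved. The work goes in short steps, Python scripts to look and compute and a tool call to move; the robot and the scene stay as the last step left them, time stands still between calls to the robot, and variables do not carry over. Pictures are saved under pics/ and viewed, at most 14 in all, crops included, and the job is handed in when it is done.

Besides the shell and the picture viewer there is one more tool, called after "Emit:" as a command line: name --argument value ..., lists and objects as JSON in quotes. jog_arm: Moves the arm, as the interface text tells. Its arguments: {"type":"object","properties":{"rows":{"type":"array"},"claw":{"type":"number"}},"required":["rows"]}

```bash
mkdir -p pics; cat > h.py <<'E'
import numpy as np, cv2
from station import sense, capture, camera_model, finish_job, finger_overhang
def snap(n,f):
    im=capture(n); cv2.imwrite('pics/'+f,im[:,:,::-1]); return im
def ray(n,u,v):
    m=camera_model(n); f=240/np.tan(np.radians(m['fovy'])/2)
    d=np.array(m['rotation'])@np.array([(u-m['cx'])/f,(v-m['cy'])/f,1.]); return np.array(m['eye']),d
def at(n,u,v,z):
    e,d=ray(n,u,v); return e+d*(z-e[2])/d[2]
def proj(n,p):
    m=camera_model(n); f=240/np.tan(np.radians(m['fovy'])/2)
    c=np.array(m['rotation']).T@(np.array(p)-np.array(m['eye'])); return c[:2]/c[2]*f+[m['cx'],m['cy']]
E
python3 - <<'E'
from h import *
snap('top','top0.png'); snap('side','side0.png')
for n in('top','side'): print(camera_model(n))
print(finger_overhang, sense())
E
```

```text
{'fovy': 52.557641495772856, 'cx': 312.7697483377827, 'cy': 234.74276240162965, 'eye': array([ 0.47351801, -0.02232504,  1.32898016]), 'rotation': array([[-0.00447137, -0.9972141 ,  0.0744584 ],
       [-0.99994365,  0.00517566,  0.00926857],
       [-0.00962812, -0.07441276, -0.99718105]])}
{'fovy': 50.74428012505485, 'cx': 321.8447790537621, 'cy': 234.34063791516402, 'eye': array([0.16816291, 0.99484788, 0.92395197]), 'rotation': array([[-0.92330867, -0.25111712,  0.29058784],
       [-0.38351799,  0.5627203 , -0.73229763],
       [ 0.02037279, -0.78758241, -0.61587247]])}
0.0697 {'time_s': 0.1, 'joints': array([-5.31937078e+01,  2.20861987e+01,  3.88685382e-01, -2.26396948e-02,
       -6.84125363e+01, -1.48153534e+01]), 'joint_velocities': array([-0.00856858, -0.04517531,  0.20071698,  0.16410284,  0.04348096,
        0.00219669]), 'effort': array([-9.03062264e-04, -3.91688597e+01,  1.87935036e+01,  4.23195273e+00,
        1.35008807e-02, -7.21472452e-05]), 'tcp_pos': array([ 0.23389069, -0.57915964,  0.29128481]), 'ee_rot': array([[-9.27297589e-01, -3.74323988e-01, -8.56532850e-04],
       [-3.74324943e-01,  9.27295932e-01,  1.75796562e-03],
       [ 1.36210727e-04,  1.95077889e-03, -9.99998088e-01]]), 'wrist_force': array([-0.43600679,  0.49923272,  0.36820166]), 'moment': array([-0.00177832,  0.02598134, -0.01550709]), 'gripper_force': 0.0, 'gripper_width': 0.9972823922467963}
```

View pics/top0.png

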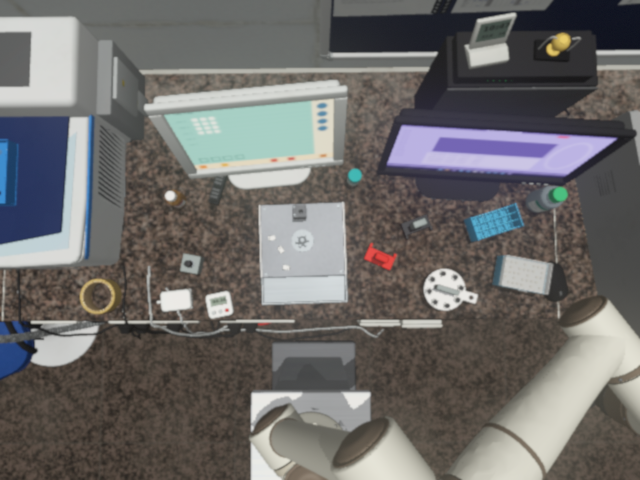

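View pics/side0.png

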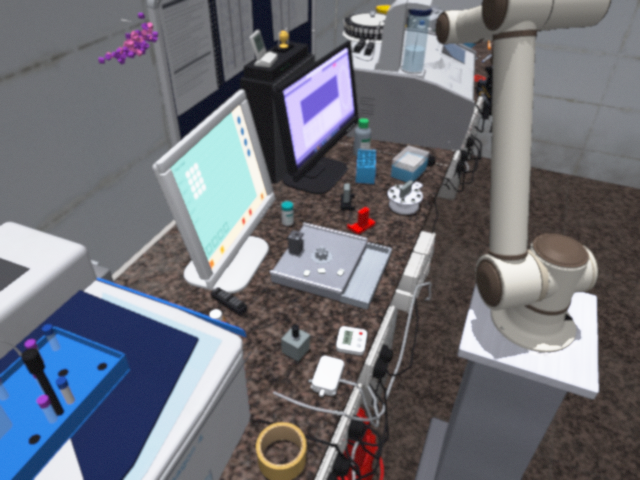

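The top view shows the unit centred at (302,240) with the tray below it and the fork at (299,212). The rotor is at (444,290), the black scraper at (415,226), the red decoy at (380,257) and the pin stand at (190,263). Next I'll enlarge these areas.

```bash
python3 - <<'E'
import cv2,numpy as np
t=cv2.imread('pics/top0.png'); s=cv2.imread('pics/side0.png')
R=lambda a,w,h:cv2.resize(a,(w,h),interpolation=cv2.INTER_CUBIC)
a=R(t[195:310,250:355],420,460); # x4
b=R(t[205:315,390:485],380,440)
cv2.imwrite('pics/c1.png',np.hstack([a[:440],b]))
# side: unit x4 ; scraper/rotor x4
a=R(s[220:310,265:400],540,360); b=R(s[175:225,330:430],400,200); c=R(s[315:365,270:335],260,200)
o=np.zeros((560,660,3),np.uint8); o[:360,:540]=a;o[360:,:400]=b;o[360:,400:]=c
cv2.imwrite('pics/c2.png',o)
E
```

```text
(no output)
```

View pics/c1.png

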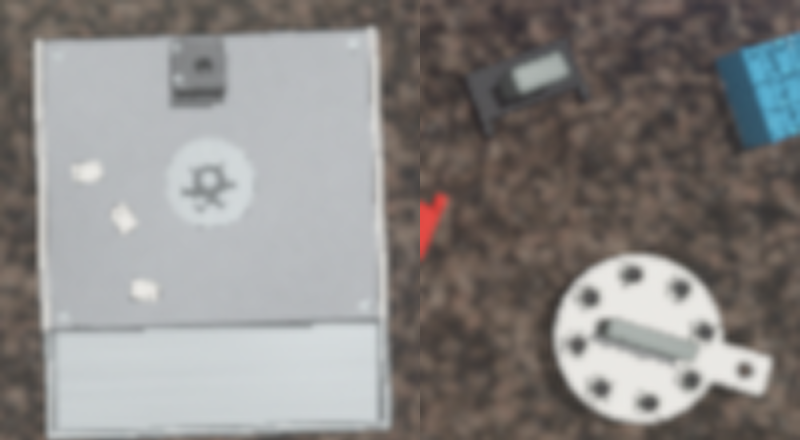

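View pics/c2.png

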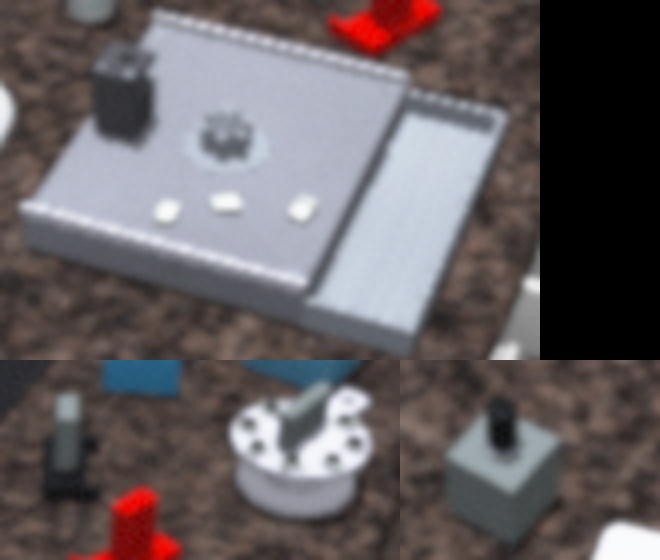

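Three chips lie on the left half of the deck, at about (272,238), (281,250) and (286,268). The scraper's cheeks face the robot, and the rotor lug points right, with its hole at (471,297.5). Next I'll turn these into positions.

```bash
cat > m.py <<'E'
from h import *
def big(mask):
    c,_=cv2.findContours(mask.astype(np.uint8),cv2.RETR_EXTERNAL,cv2.CHAIN_APPROX_NONE)
    return max(c,key=cv2.contourArea)
E
python3 - <<'E'
from m import *
t=cv2.imread('pics/top0.png'); hsv=cv2.cvtColor(t,cv2.COLOR_BGR2HSV).astype(int)
P=lambda *a:np.round(1000*at('top',*a)[:2],1)
for n,u,v,z in [('BL',259.3,205.5,.038),('BR',344,202,.038),('FL',261.3,276.8,.038),('FR',346,274.5,.038),('spin',302,240,.06),('fork',300.75,211,.085),('c0',271.7,238,.034),('c1',280.7,249.5,.034),('c2',286,267.5,.034),('rot',444.5,289.5,.044),('lug',471.25,297.5,.044),('h1',541.25-0,0,0),('scr',420.25,223.25,.066),('red',380,257,0.02)]:
    print(n,P(u,v,z))
print('handle',P(390+(605-420)/4,205+330/4,.08),P(390+(695-420)/4,205+347/4,.08))
# unit/tray blob
m=((hsv[...,1]<45)&(hsv[...,2]>120)); mm=np.zeros_like(m); mm[195:310,250:355]=m[195:310,250:355]
c=big(mm); r=cv2.minAreaRect(c); print('unit',r); print([P(*p,.032) for p in cv2.boxPoints(r)])
# rotor disc
mm[:]=0; m2=(hsv[...,2]>150)&(hsv[...,1]<60); mm[260:315,415:482]=m2[260:315,415:482]
c=big(mm); d=cv2.distanceTransform(cv2.drawContours(np.zeros(mm.shape,np.uint8),[c],-1,1,-1),cv2.DIST_L2,5)
cm=d>d.max()-3; ys,xs=np.nonzero(cm); print('rotor',xs.mean(),ys.mean(),d.max(),P(xs.mean(),ys.mean(),.044))
# scraper grip: brighter grey
mm[:]=0; mm[205:240,400:440]=((hsv[...,2]>110)&(hsv[...,1]<60))[205:240,400:440]; c=big(mm); r=cv2.minAreaRect(c); print('grip',r,P(*r[0],.066),[P(*p,.066) for p in cv2.boxPoints(r)])
mm[:]=0; mm[205:242,400:440]=((hsv[...,2]<75))[205:242,400:440]; c=big(mm); r=cv2.minAreaRect(c); print('foot',r,[P(*p,.014) for p in cv2.boxPoints(r)])
# pin stand
mm[:]=0; mm[250:278,178:204]=((hsv[...,2]>85)&(hsv[...,1]<60))[250:278,178:204]; c=big(mm); r=cv2.minAreaRect(c); print('stand',r,P(*r[0],.046))
mm[:]=0; mm[250:278,178:204]=((hsv[...,2]<60))[250:278,178:204]; c=big(mm); r=cv2.minAreaRect(c); print('pin',r,P(*r[0],.08))
E
```

```text
BL [649.2 132.5]
BR [657.3 -94.3]
FL [458.9 126.5]
FR [464.  -97.8]
spin [554.6  17.7]
fork [627.9  19.9]
c0 [562.1  99.5]
c1 [531.2  75.4]
c2 [483.2  61.3]
rot [ 423.7 -355.2]
lug [ 402.6 -424.5]
h1 [1235.8 -659.8]
scr [ 596.4 -290.7]
red [ 510.3 -190.6]
handle [ 430.2 -325. ] [ 419.2 -381.9]
unit ((302.2122802734375, 254.19493103027344), (105.3993911743164, 90.70913696289062), 89.29268646240234)
[array([659.4, 141.6]), array([ 661. , -102.5]), array([ 380. , -103.2]), array([378., 137.])]
rotor 444.45714285714286 289.25714285714287 20.772097 [ 424.3 -355.1]
grip ((419.7054748535156, 222.5479736328125), (6.9054274559021, 13.576773643493652), 69.44395446777344) [ 598.2 -289.3] [array([ 600.6, -269.7]), array([ 612.9, -303. ]), array([ 595.9, -308.9]), array([ 583.6, -275.7])]
foot ((419.5, 228.0), (8.0, 23.0), 90.0) [array([ 599.6, -268.5]), array([ 599.2, -330.8]), array([ 577.5, -330.3]), array([ 577.8, -268.1])]
stand ((190.5, 263.5), (27.0, 25.0), 90.0) [494.8 313. ]
pin ((190.5, 264.0), (2.0, 1.0), 90.0) [493.  304.1]
```

```bash
cat > go.py <<'E'
# usage: go.py gx gy gz yawdeg  -> grasp point target (mm), tool-y direction angle; prints turn, then shift in tool axes after turn
import sys; from h import *
g=np.array([float(a) for a in sys.argv[1:4]])/1000; a=np.radians(float(sys.argv[4]))
s=sense(); R=s['ee_rot']; cur=np.degrees(np.arctan2(R[1,1],R[0,1])); d=-(np.degrees(a)-cur); d=(d+180)%360-180
y=np.array([np.cos(a),np.sin(a),0]); z=np.array([0,0,-1.]); T=np.c_[np.cross(y,z),y,z]
tcp=np.array(s['tcp_pos']); dl=T.T@(g+[0,0,.051]-tcp)
print('turn rad %.4f'%np.radians(d),'shift tool',np.round(dl,4),'grasp now',np.round((tcp+R[:,2]*.051)*1000,1),'yaw %.2f'%cur,'F',np.round(s['wrist_force'],1),'w',round(s['gripper_width'],3),'t',s['time_s'],'q6',s['joints'][5].round(1))
E
python3 go.py 598 -289.5 170 200.3
```

```text
turn rad -1.5414 shift tool [-0.1453 -0.442   0.0703] grasp now [ 233.8 -579.1  240.3] yaw 111.98 F [-0.4  0.5  0.4] w 0.997 t 0.1 q6 -14.8
```

Emit:
jog_arm --rows '[[[0,0,0,-0.1541],[0,0,0,-0.1541],[0,0,0,-0.1541],[0,0,0,-0.1541],[0,0,0,-0.1541],[0,0,0,-0.1541],[0,0,0,-0.1541],[0,0,0,-0.1541],[0,0,0,-0.1541],[0,0,0,-0.1541],[0,0,0,0]]]' --claw 1

```text
time_s: 1.48
tcp_pos: [0.2339, -0.5793, 0.2917]
ee_rot: [[0.345, -0.939, -0.0], [-0.939, -0.345, 0.001], [-0.001, 0.0, -1.0]]
wrist_force: [-0.4, -0.1, 0.3]
gripper_width: 0.998
gripper_force: 0.0
```

Emit:
jog_arm --rows '[[[-0.0091,-0.0276,0.0044,0],[-0.0091,-0.0276,0.0044,0],[-0.0091,-0.0276,0.0044,0],[-0.0091,-0.0276,0.0044,0],[-0.0091,-0.0276,0.0044,0],[-0.0091,-0.0276,0.0044,0],[-0.0091,-0.0276,0.0044,0],[-0.0091,-0.0276,0.0044,0],[-0.0091,-0.0276,0.0044,0],[-0.0091,-0.0276,0.0044,0],[-0.0091,-0.0276,0.0044,0],[-0.0091,-0.0276,0.0044,0],[-0.0091,-0.0276,0.0044,0],[-0.0091,-0.0276,0.0044,0],[-0.0091,-0.0276,0.0044,0],[-0.0091,-0.0276,0.0044,0],[0,0,0,0],[0,0,0,0]]]'

```text
time_s: 3.72
tcp_pos: [0.5978, -0.2897, 0.2216]
ee_rot: [[0.346, -0.938, -0.001], [-0.938, -0.346, 0.0], [-0.0, 0.001, -1.0]]
wrist_force: [0.2, -0.1, 0.1]
gripper_width: 1.002
gripper_force: 0.0
```

```bash
python3 go.py 598 -289.5 45 200.3; python3 - <<'E'
from m import *
t=snap('top','t1.png');s=snap('side','s1.png')
R=lambda a,w,h:cv2.resize(a,(w,h),interpolation=cv2.INTER_CUBIC)
o=np.hstack([R(t[180:280,350:470],480,400),R(s[150:250,310:390],320,400)])[:,:,::-1]
cv2.imwrite('pics/c3.png',o); print(proj('side',[.598,-.2895,.066]),proj('top',[.598,-.2895,.066]))
E
```

```text
turn rad -0.0005 shift tool [-1.000e-04 -2.000e-04  1.256e-01] grasp now [ 597.8 -289.7  170.6] yaw -159.73 F [ 0.2 -0.1  0.1] w 1.002 t 3.725 q6 32.2
[346.68118828 185.13726397] [419.77744052 222.63711406]
```

View pics/c3.png

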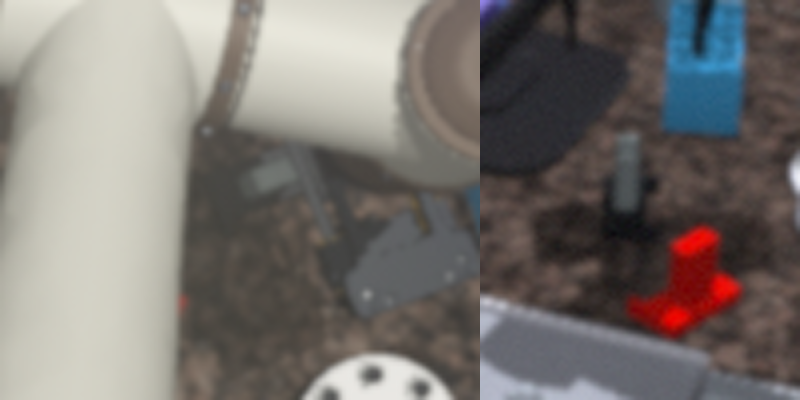

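The scraper's grip top is at about (347,184) in the side view, against (346.7,185.1) projected, so the position holds. I'll descend and grip.

Emit:
jog_arm --rows '[[[0,0,0.0157,0],[0,0,0.0157,0],[0,0,0.0157,0],[0,0,0.0157,0],[0,0,0.0157,0],[0,0,0.0157,0],[0,0,0.0157,0],[0,0,0.0157,0],[0,0,0,0],[0,0,0,0]]]'

```text
time_s: 5.08
tcp_pos: [0.5982, -0.29, 0.0966]
ee_rot: [[0.347, -0.938, 0.001], [-0.938, -0.347, -0.0], [0.001, -0.001, -1.0]]
wrist_force: [-0.8, 0.1, 0.0]
gripper_width: 0.998
gripper_force: 0.0
```

Emit:
jog_arm --rows '[[[0,0,0,0],[0,0,0,0],[0,0,0,0],[0,0,0,0],[0,0,0,0],[0,0,0,0],[0,0,0,0],[0,0,0,0]]]' --claw 0

```text
time_s: 6.08
tcp_pos: [0.5979, -0.2898, 0.0962]
ee_rot: [[0.347, -0.938, 0.0], [-0.938, -0.347, 0.0], [0.0, -0.0, -1.0]]
wrist_force: [0.4, 0.4, -0.0]
gripper_width: 0.204
gripper_force: 30.0
```

Emit:
jog_arm --rows '[[[0,0,-0.015,0],[0,0,-0.015,0],[0,0,-0.015,0],[0,0,-0.015,0],[0,0,-0.015,0],[0,0,-0.015,0],[0,0,0,0],[0,0,0,0]]]'

```text
time_s: 7.08
tcp_pos: [0.5974, -0.2897, 0.1857]
ee_rot: [[0.346, -0.938, -0.001], [-0.938, -0.346, 0.001], [-0.001, 0.001, -1.0]]
wrist_force: [0.1, -0.9, -1.7]
gripper_width: 0.199
gripper_force: 30.0
```

```bash
python3 - <<'E'
import numpy as np
a=np.radians(1.75)
R=np.array([[np.cos(a),-np.sin(a)],[np.sin(a),np.cos(a)]])
for p in [(58,64),(-88,64)]: print(R@p+[554.7,17.3])
E
python3 go.py 610.7 83 135 181.75
```

```text
[610.71848342  83.04138358]
[464.78657916  78.58276065]
turn rad 0.3232 shift tool [-3.721e-01 -2.470e-02 -3.000e-04] grasp now [ 597.3 -289.6  134.7] yaw -159.73 F [ 0.1 -0.9 -1.7] w 0.199 t 7.075 q6 32.2
```

Emit:
jog_arm --rows '[[[0,0,-0.015,0.1077],[0,0,-0.015,0.1077],[0,0,0,0.1078],[0,0,0,0],[-0.0266,-0.0018,0,0],[-0.0266,-0.0018,0,0],[-0.0266,-0.0018,0,0],[-0.0266,-0.0018,0,0],[-0.0266,-0.0018,0,0],[-0.0266,-0.0018,0,0],[-0.0266,-0.0018,0,0],[-0.0266,-0.0018,0,0],[-0.0266,-0.0018,0,0],[-0.0266,-0.0018,0,0],[-0.0266,-0.0018,0,0],[-0.0266,-0.0018,0,0],[-0.0266,-0.0018,0,0],[-0.0266,-0.0018,0,0],[0,0,0,0],[0,0,0,0]]]'

```text
time_s: 9.57
tcp_pos: [0.6111, 0.0828, 0.2156]
ee_rot: [[0.032, -0.999, -0.001], [-0.999, -0.032, -0.001], [0.001, 0.002, -1.0]]
wrist_force: [-0.3, 0.1, -1.9]
gripper_width: 0.206
gripper_force: 30.0
```

```bash
python3 go.py 610.7 83 76 181.75;python3 - <<'E'
from m import *
t=snap('top','t2.png');s=snap('side','s2.png')
R=lambda a,w,h:cv2.resize(a,(w,h),interpolation=cv2.INTER_CUBIC)
o=np.hstack([R(t[190:310,250:355],350,400),R(s[190:310,265:400],450,400)])[:,:,::-1]
cv2.imwrite('pics/c4.png',o)
E
```

```text
turn rad 0.0012 shift tool [-0.0002  0.0004  0.0886] grasp now [611.1  82.8 164.6] yaw -178.18 F [-0.3  0.1 -1.9] w 0.206 t 9.575 q6 -20.9
```

View pics/c4.png

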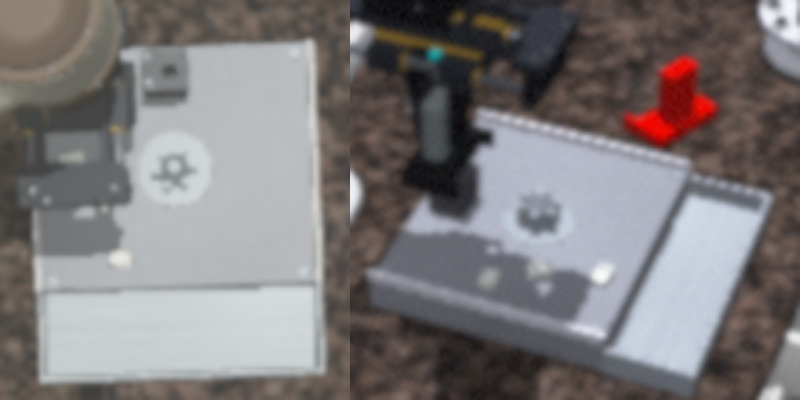

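The scraper is in the air behind the chips and all three are still on the deck. I'll lower it and sweep.

Emit:
jog_arm --rows '[[[0,0,0.016,0],[0,0,0.016,0],[0,0,0.016,0],[0,0,0.016,0],[0,0,0.016,0],[0,0,0.006,0],[0,0,0.002,0],[0,0,0.001,0],[0,0,0,0],[0,0,0,0]]]'

```text
time_s: 10.92
tcp_pos: [0.6117, 0.0832, 0.1278]
ee_rot: [[0.031, -1.0, 0.001], [-1.0, -0.031, 0.0], [-0.0, -0.001, -1.0]]
wrist_force: [-0.6, -0.4, -1.6]
gripper_width: 0.2
gripper_force: 30.0
```

Emit:
jog_arm --rows '[[[0,0.007,0,0],[0,0.007,0,0],[0,0.007,0,0],[0,0.007,0,0],[0,0.007,0,0],[0,0.007,0,0],[0,0.007,0,0],[0,0.007,0,0],[0,0.007,0,0],[0,0.007,0,0]]]'

```text
time_s: 12.18
tcp_pos: [0.5411, 0.081, 0.1273]
ee_rot: [[0.031, -1.0, 0.0], [-1.0, -0.031, 0.0], [-0.0, -0.0, -1.0]]
wrist_force: [0.4, 0.3, -2.0]
gripper_width: 0.202
gripper_force: 30.0
```

Emit:
jog_arm --rows '[[[0,0.007,0.0005,0],[0,0.007,0,0],[0,0.007,0,0],[0,0.007,0,0],[0,0.007,0,0],[0,0.007,0,0],[0,0.007,0,0],[0,0.007,0,0],[0,0.007,0,0],[0,0.007,0,0],[0,0.007,0,0],[0,0.003,0,0],[0,0,0,0],[0,0,0,0]]]'

```text
time_s: 13.92
tcp_pos: [0.4618, 0.0786, 0.1268]
ee_rot: [[0.031, -1.0, 0.0], [-1.0, -0.031, 0.0], [-0.0, -0.0, -1.0]]
wrist_force: [-1.0, -0.3, -2.3]
gripper_width: 0.205
gripper_force: 30.0
```

```bash
python3 go.py 465 78.6 76 181.75;python3 - <<'E'
from m import *
t=snap('top','t3.png');s=snap('side','s3.png')
R=lambda a,w,h:cv2.resize(a,(w,h),interpolation=cv2.INTER_CUBIC)
o=np.hstack([R(t[190:310,250:355],350,400),R(s[190:310,265:400],450,400)])[:,:,::-1]
cv2.imwrite('pics/c5.png',o)
E
```

```text
turn rad 0.0003 shift tool [ 0.0001 -0.0031 -0.0002] grasp now [461.9  78.6  75.8] yaw -178.23 F [-1.  -0.3 -2.3] w 0.205 t 13.925 q6 -27.8
```

View pics/c5.png

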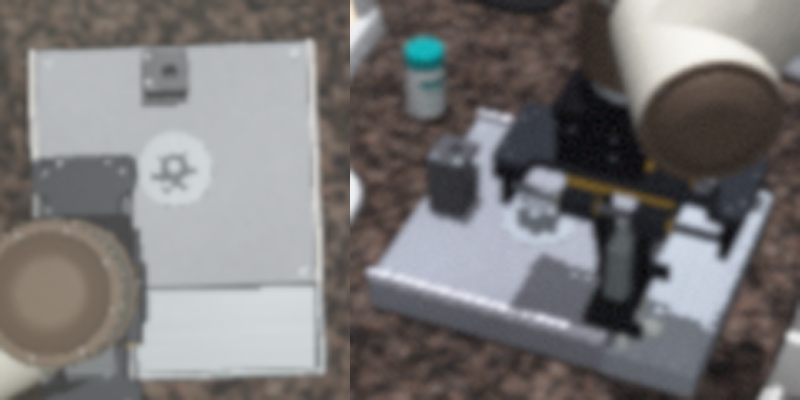

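The deck is clear in both views and the chips are in the tray just in front of the foot. I'll lift the scraper and take it back.

Emit:
jog_arm --rows '[[[0,0,-0.015,0],[0,0,-0.015,0],[0,0,-0.015,0],[0,0,-0.015,0],[0,0,-0.015,0],[0,0,-0.015,0],[0,0,0,0],[0,0,0,0]]]'

```text
time_s: 15.02
tcp_pos: [0.4612, 0.0784, 0.2161]
ee_rot: [[0.03, -1.0, -0.001], [-1.0, -0.03, -0.0], [0.0, 0.001, -1.0]]
wrist_force: [-0.2, -0.1, -1.3]
gripper_width: 0.205
gripper_force: 30.0
```

```bash
python3 go.py 598 -289.5 165 181.75
```

```text
turn rad -0.0001 shift tool [ 3.719e-01 -1.255e-01  1.000e-04] grasp now [461.1  78.3 165.1] yaw -178.25 F [-0.2 -0.1 -1.3] w 0.205 t 15.025 q6 -27.8
```

Emit:
jog_arm --rows '[[[0.0266,-0.009,0,0],[0.0266,-0.009,0,0],[0.0266,-0.009,0,0],[0.0266,-0.009,0,0],[0.0266,-0.009,0,0],[0.0266,-0.009,0,0],[0.0266,-0.009,0,0],[0.0266,-0.009,0,0],[0.0266,-0.009,0,0],[0.0266,-0.009,0,0],[0.0266,-0.009,0,0],[0.0266,-0.009,0,0],[0.0266,-0.009,0,0],[0.0266,-0.009,0,0],[0,0,0,-0.1077],[0,0,0,-0.1077],[0,0,0,-0.1077],[0,0,0,0],[0,0,0,0]]]'

```text
time_s: 17.4
tcp_pos: [0.5988, -0.2897, 0.2158]
ee_rot: [[0.345, -0.939, -0.001], [-0.939, -0.345, 0.0], [-0.001, 0.001, -1.0]]
wrist_force: [0.6, -0.5, -2.2]
gripper_width: 0.206
gripper_force: 30.0
```

```bash
python3 go.py 598 -289.5 46.5 200.3;python3 - <<'E'
from m import *
t=snap('top','t4.png');s=snap('side','s4.png')
R=lambda a,w,h:cv2.resize(a,(w,h),interpolation=cv2.INTER_CUBIC)
o=np.hstack([R(t[195:315,255:355],500,600),R(s[160:230,320:390],300,300)[[*range(300)]*2]])[:,:,::-1]
cv2.imwrite('pics/c6.png',o)
E
```

```text
turn rad -0.0020 shift tool [-0.0005  0.0007  0.1183] grasp now [ 598.7 -289.7  164.8] yaw -159.81 F [ 0.6 -0.5 -2.2] w 0.206 t 17.4 q6 32.1
```

View pics/c6.png

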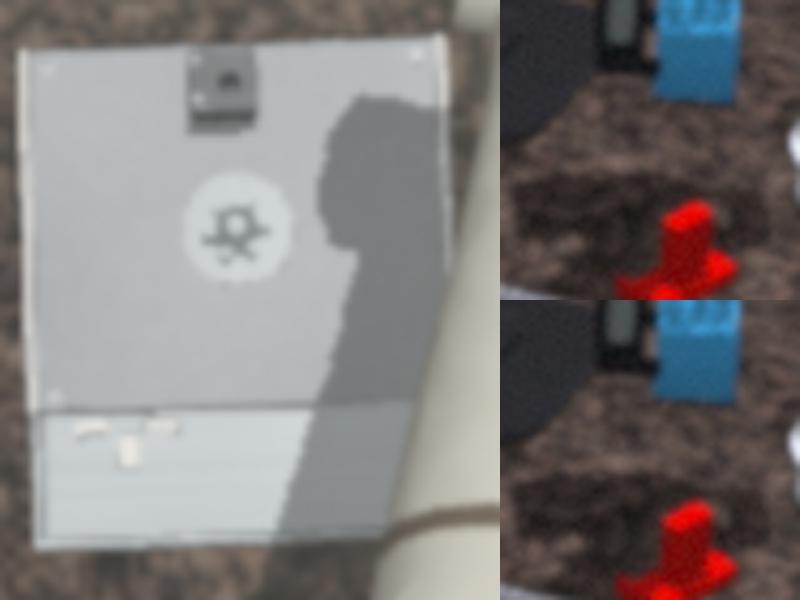

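All three chips lie in the tray around crop (75–180, 425–460). The spindle's left and right teeth lie close to the unit's ±y. Next I'll set the scraper down.

Emit:
jog_arm --rows '[[[0,0.0007,0.017,-0.002],[0,0,0.017,0],[0,0,0.017,0],[0,0,0.017,0],[0,0,0.017,0],[0,0,0.017,0],[0,0,0.011,0],[0,0,0.004,0],[0,0,0.002,0],[0,0,0,0],[0,0,0,0],[0,0,0,0]]]'

```text
time_s: 19.0
tcp_pos: [0.5985, -0.2901, 0.0982]
ee_rot: [[0.348, -0.937, 0.001], [-0.937, -0.348, -0.0], [0.0, -0.001, -1.0]]
wrist_force: [0.4, 1.1, -2.5]
gripper_width: 0.205
gripper_force: 30.0
```

Emit:
jog_arm --rows '[[[0,0,0.001,0],[0,0,0.0005,0],[0,0,0.0005,0],[0,0,0.0003,0],[0,0,0,0],[0,0,0,0]]]'

```text
time_s: 19.75
tcp_pos: [0.5983, -0.2901, 0.0962]
ee_rot: [[0.349, -0.937, 0.0], [-0.937, -0.349, -0.0], [0.0, -0.0, -1.0]]
wrist_force: [-2.5, 2.1, 6.6]
gripper_width: 0.207
gripper_force: 30.0
```

Emit:
jog_arm --rows '[[[0,0,0,0],[0,0,0,0],[0,0,0,0],[0,0,0,0],[0,0,0,0],[0,0,0,0]]]' --claw 1

```text
time_s: 20.5
tcp_pos: [0.5984, -0.2901, 0.0954]
ee_rot: [[0.348, -0.937, 0.0], [-0.937, -0.348, -0.0], [0.0, -0.0, -1.0]]
wrist_force: [-0.2, 0.4, -0.2]
gripper_width: 0.802
gripper_force: 0.0
```

Emit:
jog_arm --rows '[[[0,0,-0.02,0],[0,0,-0.02,0],[0,0,-0.02,0],[0,0,-0.02,0],[0,0,-0.02,0],[0,0,-0.02,0],[0,0,0,0],[0,0,0,0]]]'

```text
time_s: 21.5
tcp_pos: [0.5979, -0.2898, 0.2145]
ee_rot: [[0.348, -0.937, -0.001], [-0.937, -0.348, 0.001], [-0.001, 0.001, -1.0]]
wrist_force: [0.3, -0.4, 0.2]
gripper_width: 0.998
gripper_force: 0.0
```

```bash
cat > rot.py <<'E'
from m import *
def rotor(t,x0=390,x1=500,y0=240,y1=330):
    hsv=cv2.cvtColor(t,cv2.COLOR_RGB2HSV).astype(int); m=np.zeros(t.shape[:2],np.uint8)
    m[y0:y1,x0:x1]=((hsv[...,2]>150)&(hsv[...,1]<45))[y0:y1,x0:x1]
    c=big(m); d=cv2.distanceTransform(cv2.drawContours(np.zeros_like(m),[c],-1,1,-1),cv2.DIST_L2,5)
    ys,xs=np.nonzero(d>d.max()-3); ctr=np.array([xs.mean(),ys.mean()])
    P=np.array([at('top',*p,.044)[:2] for p in c[:,0,:]])*1000; o=at('top',*ctr,.044)[:2]*1000
    far=P[np.hypot(*(P-o).T)>62]; v=far.mean(0)-o
    print('rotor',o.round(1),'lug yaw %.1f'%np.degrees(np.arctan2(v[1],v[0])),'reach',np.hypot(*(P-o).T).max().round(1),'n',len(far),'disc r px',d.max())
if __name__=='__main__':
    import sys; rotor(snap('top',sys.argv[1]))
E
python3 rot.py t5.png; python3 - <<'E'
from rot import *
rotor(cv2.imread('pics/top0.png')[:,:,::-1].copy())
# spindle angle
t=cv2.imread('pics/t4.png'); g=cv2.cvtColor(t,cv2.COLOR_BGR2GRAY).astype(float)
c=proj('top',[.5547,.0173,.050]); print('spindle ctr px z50',c)
a=np.radians(1.75)
for off in np.arange(-30,30,2.5):
    v=[]
    for k in range(6):
        for r in (.013,.015,.017):
            w=np.radians(off+60*k)+a; p=proj('top',[.5547+r*np.cos(w),.0173+r*np.sin(w),.05])
            v.append(cv2.getRectSubPix(g.astype(np.float32),(1,1),tuple(map(float,p)))[0,0])
    print(off,round(np.mean(v),1),end='; ')
E
python3 go.py 424 -355 68 163
```

```text
rotor [ 424.3 -355.1] lug yaw -106.9 reach 88.1 n 27 disc r px 20.772097
rotor [ 424.3 -355.1] lug yaw -106.8 reach 88.1 n 27 disc r px 20.772097
spindle ctr px z50 [302.27662799 240.21149333]
-30.0 190.8; -27.5 191.6; -25.0 192.3; -22.5 192.3; -20.0 192.1; -17.5 191.5; -15.0 190.8; -12.5 190.3; -10.0 190.0; -7.5 189.7; -5.0 189.7; -2.5 189.8; 0.0 190.3; 2.5 190.7; 5.0 191.1; 7.5 191.1; 10.0 190.8; 12.5 190.2; 15.0 189.6; 17.5 189.0; 20.0 188.6; 22.5 189.0; 25.0 189.6; 27.5 190.2; turn rad 0.6524 shift tool [0.1131 0.1471 0.0951] grasp now [ 597.6 -289.8  163.1] yaw -159.62 F [-0.5  0.8 -0.6] w 0.998 t 21.55 q6 32.3
```

```bash
python3 - <<'E'
from m import *
g=np.mean([cv2.cvtColor(cv2.imread(f'pics/{n}.png'),cv2.COLOR_BGR2GRAY) for n in('top0','t4','t5')],0)
p=g[231:252,290:315]
for i,r in enumerate(p): print(231+i,' '.join('%3d'%v for v in r))
E
```

```text
231 185 185 185 185 186 192 199 204 207 208 209 210 209 208 208 208 206 204 198 193 190 187 187 187 187
232 186 185 184 186 193 200 206 208 209 209 210 210 210 209 209 210 210 210 207 204 198 191 187 186 187
233 185 185 186 191 200 205 208 209 209 209 209 210 210 209 209 210 211 211 211 210 205 194 187 186 187
234 184 184 187 197 205 207 209 209 209 209 209 209 209 209 209 207 209 211 212 212 208 197 189 187 187
235 184 184 189 200 206 208 208 207 208 206 204 200 201 202 201 197 204 210 212 212 210 204 196 190 187
236 185 188 196 203 207 208 206 200 197 191 185 176 173 174 174 183 201 210 212 212 212 209 202 192 188
237 186 192 201 206 208 208 205 191 178 166 162 162 162 156 154 174 199 209 212 212 212 211 206 197 189
238 187 195 203 207 207 208 206 195 171 154 167 184 189 175 156 164 193 207 211 212 212 212 209 199 190
239 187 194 203 207 208 208 208 199 172 153 175 198 203 190 162 154 179 198 205 210 212 212 208 196 188
240 187 193 202 207 207 206 206 197 169 150 171 194 200 189 161 146 160 175 187 203 211 212 207 193 186
241 187 193 202 207 205 197 196 190 164 144 154 175 181 169 
[... 383 characters left out ...]
 206 203 194 193 190 174 162 159 164 182 198 208 212 212 212 208 200 192 189
246 186 188 193 202 206 208 209 205 193 182 181 184 190 188 176 177 196 208 212 212 211 202 194 189 188
247 187 188 191 198 204 207 209 207 198 181 178 195 205 206 199 197 205 211 212 212 206 192 186 187 188
248 187 188 189 192 199 205 208 209 206 199 198 206 211 210 209 208 210 212 212 209 198 187 185 187 188
249 187 188 188 189 192 198 204 207 208 208 208 211 212 211 211 210 210 209 208 202 192 187 187 188 187
250 187 187 188 188 189 192 196 200 203 205 205 208 209 208 206 206 205 200 196 193 189 187 187 188 188
251 186 187 187 188 188 188 190 191 192 189 190 196 199 195 192 193 194 191 189 188 188 187 187 188 187
```

```bash
python3 - <<'E'
from m import *
for n in('top0','t4','t5'):
    g=cv2.cvtColor(cv2.imread(f'pics/{n}.png'),cv2.COLOR_BGR2GRAY)
    k=8; p=cv2.resize(g[220:262,280:326].astype(np.float32),None,fx=k,fy=k,interpolation=cv2.INTER_CUBIC)
    h=cv2.convexHull(big(p>198)); e=cv2.fitEllipse(h); c=(np.array(e[0])+.5)/k-.5+[280,220]
    print(n,c.round(2),np.array(e[1])/k,(at('top',*c,.030)*1000).round(1))
    # fork hole dark spot
    q=cv2.resize(g[203:222,290:310].astype(np.float32),None,fx=k,fy=k,interpolation=cv2.INTER_CUBIC)
    r=q.copy(); r[:, :40]=255; r[112:]=255; i=np.unravel_index(r.argmin(),r.shape); cc=(np.array(i[::-1])+.5)/k-.5+[290,203]
    print(cc,(at('top',*cc,.085)*1000).round(1))
# side view of disc
g=cv2.cvtColor(cv2.imread('pics/side0.png'),cv2.COLOR_BGR2GRAY); 
E
```

```text
top0 [302.13 240.27] [22.5044632  22.60588455] [555.8  18.3  30. ]
[300.5625 210.5625] [629.   20.4  85. ]
t4 [302.15 240.24] [22.25476074 22.38186264] [555.9  18.3  30. ]
[300.4375 210.5625] [629.   20.7  85. ]
t5 [302.16 240.26] [22.28492165 22.42795944] [555.8  18.2  30. ]
[300.4375 210.5625] [629.   20.7  85. ]
```

Emit:
jog_arm --rows '[[[0,0,0,0.1303],[0,0,0,0.1303],[0,0,0,0.1303],[0,0,0,0.1303],[0,0,0,0.1303],[0,0,0,0],[0.0142,0.0184,0,0],[0.0142,0.0184,0,0],[0.0142,0.0184,0,0],[0.0142,0.0184,0,0],[0.0142,0.0184,0,0],[0.0142,0.0184,0,0],[0.0142,0.0184,0,0],[0.0142,0.0184,0,0],[0,0,0,0],[0,0,0,0]]]' --claw 1

```text
time_s: 23.55
tcp_pos: [0.4245, -0.3561, 0.2157]
ee_rot: [[-0.291, -0.957, 0.001], [-0.957, 0.291, -0.0], [0.0, -0.001, -1.0]]
wrist_force: [0.0, 0.3, 0.3]
gripper_width: 0.998
gripper_force: 0.0
```

```bash
python3 go.py 424.3 -355 68 163.1; python3 - <<'E'
from m import *
t=snap('top','t6.png');s=snap('side','s6.png')
R=lambda a,w,h:cv2.resize(a,(w,h),interpolation=cv2.INTER_CUBIC)
o=np.hstack([R(t[250:330,400:500],500,400),R(s[160:240,370:430],300,400)])[:,:,::-1]
cv2.imwrite('pics/c7.png',o); print(proj('side',[.4243,-.355,.08]),proj('top',[.4243,-.355,.08]))
E
```

```text
turn rad -0.0008 shift tool [-0.001   0.0005  0.0967] grasp now [ 424.5 -356.2  164.7] yaw 163.05 F [0.  0.3 0.3] w 0.998 t 23.55 q6 6.3
[406.2615328  183.42734041] [448.10498397 289.79445367]
```

View pics/c7.png

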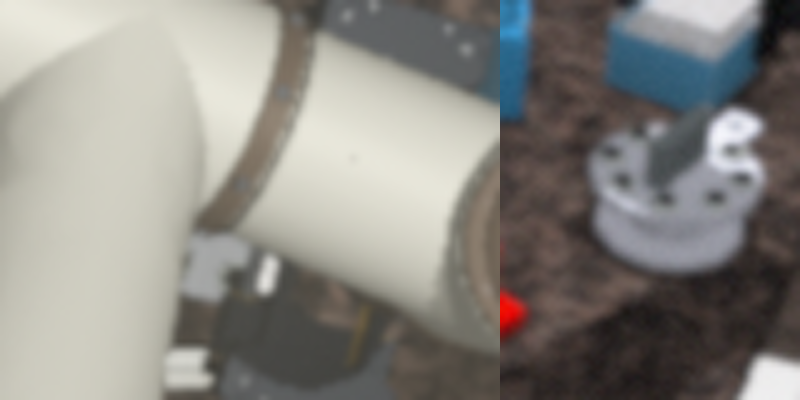

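The rotor has not moved: its handle top in the side view is at about (407,185), against (406.3,183.4) projected. I'll descend and grip.

Emit:
jog_arm --rows '[[[-0.001,0.0005,0.012,0],[0,0,0.012,0],[0,0,0.012,0],[0,0,0.012,0],[0,0,0.012,0],[0,0,0.012,0],[0,0,0.012,0],[0,0,0.012,0],[0,0,0,0],[0,0,0,0]]]'

```text
time_s: 24.9
tcp_pos: [0.4245, -0.3549, 0.1197]
ee_rot: [[-0.291, -0.957, 0.0], [-0.957, 0.291, -0.0], [0.0, -0.001, -1.0]]
wrist_force: [0.5, -0.0, 0.1]
gripper_width: 1.002
gripper_force: 0.0
```

Emit:
jog_arm --rows '[[[0,0,0,0],[0,0,0,0],[0,0,0,0],[0,0,0,0],[0,0,0,0],[0,0,0,0],[0,0,0,0],[0,0,0,0]]]' --claw 0

```text
time_s: 25.9
tcp_pos: [0.4242, -0.3547, 0.1194]
ee_rot: [[-0.291, -0.957, -0.0], [-0.957, 0.291, 0.0], [0.0, 0.0, -1.0]]
wrist_force: [-0.2, -0.1, 1.3]
gripper_width: 0.172
gripper_force: 2.2
```

Emit:
jog_arm --rows '[[[0,0,-0.015,0],[0,0,-0.015,0],[0,0,-0.015,0],[0,0,-0.015,0],[0,0,-0.015,0],[0,0,-0.015,0],[0,0,-0.01,0],[0,0,0,0]]]'

```text
time_s: 26.9
tcp_pos: [0.4246, -0.3549, 0.2204]
ee_rot: [[-0.291, -0.957, 0.002], [-0.957, 0.291, -0.001], [0.0, -0.002, -1.0]]
wrist_force: [-0.4, 0.6, -3.7]
gripper_width: 0.157
gripper_force: 30.0
```

```bash
python3 go.py 555.7 18.2 165 185; sed -i 's/\.044)/Z)/g; s/y1=330)/y1=330,Z=.044)/' rot.py; python3 - <<'E'
from rot import *
s=sense(); z=s['tcp_pos'][2]-.051-.068
rotor(snap('top','t7.png'),380,520,230,345,.044+z)
E
```

```text
turn rad -0.3828 shift tool [-0.3602 -0.1631  0.0044] grasp now [ 424.7 -354.9  169.4] yaw 163.07 F [-0.4  0.6 -3.7] w 0.157 t 26.9 q6 6.2
rotor [ 478.4 -281.2] lug yaw 162.3 reach 210.9 n 339 disc r px 26.165895
```

Emit:
jog_arm --rows '[[[0,0,0,-0.1276],[0,0,0,-0.1276],[0,0,0,-0.1276],[-0.024,-0.0109,0,0],[-0.024,-0.0109,0,0],[-0.024,-0.0109,0,0],[-0.024,-0.0109,0,0],[-0.024,-0.0109,0,0],[-0.024,-0.0109,0,0],[-0.024,-0.0109,0,0],[-0.024,-0.0109,0,0],[-0.024,-0.0109,0,0],[-0.024,-0.0109,0,0],[-0.024,-0.0109,0,0],[-0.024,-0.0109,0,0],[-0.024,-0.0109,0,0],[-0.024,-0.0109,0,0],[-0.024,-0.0109,0,0],[0,0,0,0],[0,0,0,0]]]'

```text
time_s: 29.45
tcp_pos: [0.5552, 0.0179, 0.2186]
ee_rot: [[0.087, -0.996, -0.002], [-0.996, -0.087, -0.001], [0.0, 0.002, -1.0]]
wrist_force: [0.2, 0.5, -2.8]
gripper_width: 0.156
gripper_force: 30.0
```

```bash
python3 go.py 555.7 18.2 128 185; python3 - <<'E'
from m import *
s=snap('side','s8.png');t=snap('top','t8.png')
R=lambda a,w,h:cv2.resize(a,(w,h),interpolation=cv2.INTER_CUBIC)
cv2.imwrite('pics/c8.png',np.hstack([R(s[180:310,270:400],400,400),R(t[190:320,240:370],400,400)])[:,:,::-1])
E
```

```text
turn rad -0.0001 shift tool [-0.0003 -0.0006  0.0396] grasp now [555.1  17.8 167.6] yaw -175.01 F [ 0.2  0.5 -2.8] w 0.156 t 29.45 q6 -13.6
```

View pics/c8.png

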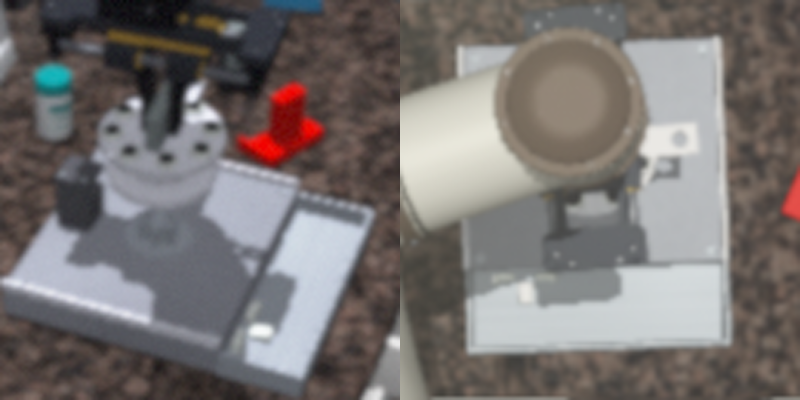

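The rotor hangs level over the spindle, and the lug hole is at about (331,234.5) in the top view. I'll check that against where it should be.

```bash
python3 - <<'E'
from m import *
t=cv2.imread('pics/t8.png'); g=cv2.cvtColor(t,cv2.COLOR_BGR2GRAY)
print(proj('top',[.5614,-.0539,.1436])); print(g[228:242,322:342])
for u,v in[(331,234.5)]: print(at('top',u,v,.1436)*1000)
E
```

```text
[330.191982  234.9091709]
[[181 187 188 189 189 188 188 188 188 188 188 189 189 190 190 188 188 189
  189 189]
 [183 188 190 192 193 193 194 195 196 197 198 199 199 200 195 190 188 188
  188 188]
 [197 200 202 204 207 209 210 213 214 216 218 220 220 217 204 192 188 188
  188 188]
 [220 221 222 223 224 225 225 224 222 222 227 230 230 225 208 192 188 188
  188 188]
 [230 230 230 231 231 230 227 218 207 207 219 229 231 227 209 193 188 188
  188 188]
 [232 232 232 232 232 228 217 200 189 189 203 221 230 227 212 195 189 188
  188 188]
 [232 232 232 232 231 225 208 191 186 185 191 212 227 227 214 197 189 188
  188 188]
 [232 232 232 232 231 224 207 192 188 187 192 211 226 228 216 200 191 189
  188 188]
 [232 232 232 232 232 227 214 198 191 191 199 216 227 229 218 201 191 189
  189 188]
 [232 232 232 232 232 230 224 212 204 203 212 223 230 229 219 202 191 188
  188 188]
 [232 232 232 232 232 231 230 226 222 222 224 227 228 226 218 202 191 188
  188 188]
 [231 230 227 226 226 226 225 223 222 223 224 220 216 213 209 199 190 188
  188 188]
 [227 218 207 202 202 200 196 192 191 198 205 203 199 197 196 192 189 187
  187 187]
 [215 200 178 170 167 162 153 147 152 175 189 191 191 190 190 189 188 187
  187 187]]
[562.39286072 -55.88204636 143.6       ]
```

Emit:
jog_arm --rows '[[[-0.0003,-0.0006,0.01,0],[0,0,0.01,0],[0,0,0.01,0],[0,0,0.005,0],[0,0,0,0],[0,0,0,0]]]'

```text
time_s: 30.3
tcp_pos: [0.5566, 0.0186, 0.1848]
ee_rot: [[0.087, -0.996, 0.001], [-0.996, -0.087, 0.0], [-0.0, -0.001, -1.0]]
wrist_force: [-0.5, -0.9, -3.3]
gripper_width: 0.161
gripper_force: 30.0
```

Emit:
jog_arm --rows '[[[-0.0005,0,0.004,0],[0,0,0.004,0],[0,0,0.003,0],[0,0,0.002,0],[0,0,0,0],[0,0,0,0]]]'

```text
time_s: 31.05
tcp_pos: [0.5564, 0.019, 0.1715]
ee_rot: [[0.087, -0.996, 0.0], [-0.996, -0.087, 0.0], [-0.0, -0.0, -1.0]]
wrist_force: [-0.4, -0.3, -3.2]
gripper_width: 0.159
gripper_force: 30.0
```

Emit:
jog_arm --rows '[[[0,0,0.002,0],[0,0,0.002,0],[0,0,0.002,0],[0,0,0,0],[0,0,0,0]]]'

```text
time_s: 31.68
tcp_pos: [0.5562, 0.0189, 0.1653]
ee_rot: [[0.087, -0.996, -0.0], [-0.996, -0.087, -0.0], [0.0, 0.0, -1.0]]
wrist_force: [-0.1, 0.2, -3.7]
gripper_width: 0.161
gripper_force: 30.0
```

It is already 4 mm below the tooth tops without force, so the teeth have engaged. I'll keep lowering.

Emit:
jog_arm --rows '[[[0,0,0.003,0],[0,0,0.003,0],[0,0,0.003,0],[0,0,0.003,0],[0,0,0,0],[0,0,0,0]]]'

```text
time_s: 32.42
tcp_pos: [0.5561, 0.0189, 0.1532]
ee_rot: [[0.087, -0.996, -0.001], [-0.996, -0.087, -0.0], [0.0, 0.001, -1.0]]
wrist_force: [-1.3, -0.0, -4.7]
gripper_width: 0.157
gripper_force: 30.0
```

Emit:
jog_arm --rows '[[[0,0,0.002,0],[0,0,0.001,0],[0,0,0.0005,0],[0,0,0,0],[0,0,0,0]]]'

```text
time_s: 33.05
tcp_pos: [0.5562, 0.0189, 0.1499]
ee_rot: [[0.087, -0.996, -0.0], [-0.996, -0.087, -0.0], [0.0, 0.0, -1.0]]
wrist_force: [-2.1, -0.6, -3.1]
gripper_width: 0.157
gripper_force: 30.0
```

Emit:
jog_arm --rows '[[[0,0,0.0005,0],[0,0,0,-0.1],[0,0,0,-0.1],[0,0,0,-0.1],[0,0,0,-0.1],[0,0,0,-0.1],[0,0,0,-0.1],[0,0,0,-0.1],[0,0,0,-0.1],[0,0,0,-0.1],[0,0,0,-0.1],[0,0,0,-0.1],[0,0,0,-0.1],[0,0,0,-0.1],[0,0,0,-0.1],[0,0,0,-0.03],[0,0,0,0],[0,0,0,0]]]'

```text
time_s: 35.3
tcp_pos: [0.5564, 0.0193, 0.1496]
ee_rot: [[0.999, -0.054, 0.001], [-0.054, -0.999, 0.0], [0.001, -0.001, -1.0]]
wrist_force: [-1.6, 2.7, -1.4]
gripper_width: 0.158
gripper_force: 30.0
```

```bash
python3 go.py 555.7 18.2 98 271.75; python3 -c "
from h import *
print(sense()['moment'])"
```

```text
turn rad -0.0848 shift tool [-0.0008  0.0011  0.0006] grasp now [556.5  19.3  98.6] yaw -93.11 F [-1.6  2.7 -1.4] w 0.158 t 35.3 q6 68.2
[ 0.68706403  0.92967138 -0.0899324 ]
```

Emit:
jog_arm --rows '[[[0,0,0,-0.03],[0,0,0,-0.03],[0,0,0,-0.025],[0,0,0,0],[0,0,0,0]]]'

```text
time_s: 35.92
tcp_pos: [0.5564, 0.0192, 0.1496]
ee_rot: [[0.999, 0.032, 0.001], [0.032, -0.999, 0.0], [0.001, -0.0, -1.0]]
wrist_force: [-3.2, 4.5, 0.6]
gripper_width: 0.159
gripper_force: 30.0
```

```bash
python3 go.py 555.7 18.2 98 271.75; python3 -c "
from h import *
print(sense()['moment'])"
```

```text
turn rad 0.0011 shift tool [-0.0008  0.001   0.0006] grasp now [556.5  19.2  98.6] yaw -88.19 F [-3.2  4.5  0.6] w 0.159 t 35.925 q6 73.2
[ 1.14401362  1.07006922 -0.13384437]
```

Emit:
jog_arm --rows '[[[0,0,0,-0.015],[0,0,0,-0.01],[0,0,0,0],[0,0,0,0]]]'

```text
time_s: 36.42
tcp_pos: [0.5564, 0.019, 0.1496]
ee_rot: [[0.998, 0.056, 0.0], [0.056, -0.998, 0.0], [0.0, -0.0, -1.0]]
wrist_force: [-3.3, 4.2, 1.7]
gripper_width: 0.162
gripper_force: 30.0
```

```bash
python3 go.py 555.7 18.2 98 271.75; python3 -c "
from h import *
print(sense()['moment'])"
```

```text
turn rad 0.0255 shift tool [-0.0007  0.0008  0.0006] grasp now [556.4  19.   98.6] yaw -86.79 F [-3.3  4.2  1.7] w 0.162 t 36.425 q6 74.6
[ 1.19344708  1.0841763  -0.29635553]
```

The twisting moment rises at a yaw of 273°, so the lug is at the stop. I'll release, lift and look.

Emit:
jog_arm --rows '[[[0,0,0,-0.008],[0,0,0,0],[0,0,0,0]]]'

```text
time_s: 36.8
tcp_pos: [0.5564, 0.019, 0.1496]
ee_rot: [[0.998, 0.064, 0.0], [0.064, -0.998, 0.0], [0.0, -0.0, -1.0]]
wrist_force: [-3.7, 4.7, 2.5]
gripper_width: 0.16
gripper_force: 30.2
```

Emit:
jog_arm --rows '[[[0,0,0,0],[0,0,0,0],[0,0,0,0],[0,0,0,0],[0,0,0,0],[0,0,0,0],[0,0,0,0]]]' --claw 1

```text
time_s: 37.67
tcp_pos: [0.5563, 0.019, 0.1495]
ee_rot: [[0.998, 0.064, 0.0], [0.064, -0.998, -0.0], [-0.0, 0.0, -1.0]]
wrist_force: [-0.9, -0.0, 0.0]
gripper_width: 0.874
gripper_force: 0.0
```

Emit:
jog_arm --rows '[[[0,0,-0.02,0],[0,0,-0.02,0],[0,0,-0.02,0],[0,0,-0.02,0],[0,0,-0.02,0],[0,0,-0.02,0],[0,0,0,0],[0,0,0,0]]]'

```text
time_s: 38.67
tcp_pos: [0.5558, 0.0189, 0.2685]
ee_rot: [[0.998, 0.064, -0.002], [0.064, -0.998, 0.0], [-0.002, -0.0, -1.0]]
wrist_force: [0.0, -0.5, -0.6]
gripper_width: 0.994
gripper_force: 0.0
```

```bash
python3 go.py 494.8 313 165 275; python3 - <<'E'
from m import *
g=cv2.imread('pics/top0.png'); s=cv2.imread('pics/side0.png')
print(cv2.cvtColor(g,cv2.COLOR_BGR2GRAY)[250:278,178:204])
E
```

```text
turn rad -0.0231 shift tool [-0.0351 -0.2982  0.0525] grasp now [555.7  19.  217.5] yaw -86.32 F [ 0.  -0.5 -0.6] w 0.994 t 38.675 q6 75.1
[[ 85  92  91  90  91  86  79  78  79  74  69  64  63  64  65  63  57  56
   61  66  71  74  75  78  83  84]
 [ 90  91  85  84  87  88  87  87  87  82  76  71  67  66  65  62  58  59
   64  66  66  68  71  78  86  89]
 [ 92  89  81  78  84  93  96  95  91  87  83  77  73  71  69  64  61  66
   73  72  67  65  68  76  81  87]
 [ 90  90  83  79  91 113 122 119 112 106 101  91  82  79  77  72  68  72
   82  81  74  65  63  67  72  79]
 [ 86  92  90  86 100 134 151 154 151 144 138 126 115 109 103  96  88  84
   85  85  79  70  62  62  66  75]
 [ 84  94  96  95 111 147 165 168 168 165 162 158 155 151 144 137 129 118
  110 104 100  87  74  66  65  74]
 [ 91  98 101 100 118 153 168 171 171 171 170 170 169 168 165 163 160 156
  152 145 138 126 102  77  68  70]
 [ 99 101 100 101 124 155 169 171 172 171 172 172 171 171 171 171 171 170
  168 166 163 154 123  87  70  69]
 [ 99  95  92  99 131 159 169 171 171 171 171 170 171 171 172 172 172 172
  172 172 170 1
[... 1391 characters left out ...]
71 172 172
  166 141 102  77  74  82  92  98]
 [ 72  76  79  81  81  86  92 101 108 119 126 133 143 152 159 163 164 165
  160 131  92  74  76  87  94  95]
 [ 80  83  79  75  72  71  71  70  72  77  84  91 107 117 124 129 131 137
  137 112  80  71  78  90  96  96]
 [ 83  84  81  78  75  74  73  71  71  74  76  82  95 103  99  96  94  97
   97  81  63  63  78  94 100 100]
 [ 78  78  80  80  79  77  77  80  83  82  79  82  94 104 103  96  90  82
   72  62  58  65  81  96 102 102]
 [ 71  73  81  86  86  81  80  86  91  88  80  78  88  99 102  97  90  84
   76  69  68  75  86  97 101 100]
 [ 76  77  83  88  88  81  78  84  90  91  81  74  79  88  91  90  86  83
   83  79  79  81  86  93  98  95]]
```

```bash
python3 - <<'E'
from m import *
t=snap('top','t9.png'); s=snap('side','s9.png')
for n in('top0','t9'):
    g=cv2.cvtColor(cv2.imread(f'pics/{n}.png'),cv2.COLOR_BGR2GRAY)
    k=8; off=np.array([178,250]); p=cv2.resize(g[250:278,178:204].astype(np.float32),None,fx=k,fy=k,interpolation=cv2.INTER_CUBIC)
    c=big(p>118); r=cv2.minAreaRect(c); ctr=(np.array(r[0])+.5)/k-.5+off
    print(n,'stand',ctr,np.array(r[1])/k,r[2],(at('top',*ctr,.046)*1000).round(1))
    q=(p<100).astype(np.uint8); nl,lab,st,ce=cv2.connectedComponentsWithStats(q)
    for i in range(1,nl):
        x,y,w,h,a=st[i]
        if 16<x/k+w/k/2+.0 or a<500: pass
        print(i,st[i]/k,(ce[i]+.5)/k-.5+off)
R=lambda a,w,h:cv2.resize(a,(w,h),interpolation=cv2.INTER_CUBIC)
cv2.imwrite('pics/c9.png',np.hstack([R(t[195:310,250:355],420,460),R(s[310:370,265:335],380,326)[np.r_[0:326,0:134]]])[:,:,::-1])
E
```

```text
top0 stand [189.80529881 263.2730341 ] [18.53851891 18.54017258] 11.458751678466797 [495.4 314.8  46. ]
1 [   0.      0.     26.     28.   2825.25] [191.08096629 263.56925272]
2 [  6.5    11.      8.      6.25  311.625] [188.11223927 263.50443742]
t9 stand [190.5 263.5] [27.875 25.875] 90.0 [494.8 313.   46. ]
```

View pics/c9.png

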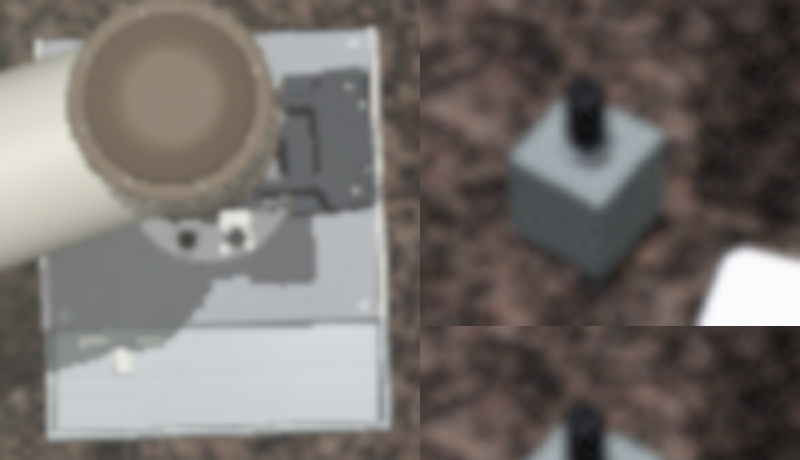

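The tray holds the chips and the pin stands upright in its stand, but the arm hides the fork from the top camera. I'll go to the pin and look back from there.

```bash
python3 go.py 495 314 150 271.75
```

```text
turn rad 0.0338 shift tool [-0.0517 -0.2968  0.0672] grasp now [555.7  18.9 217.2] yaw -86.31 F [0.6 0.6 0.6] w 0.996 t 38.775 q6 75.1
```

Emit:
jog_arm --rows '[[[0,0,0,0.0338],[-0.0037,-0.0212,0,0],[-0.0037,-0.0212,0,0],[-0.0037,-0.0212,0,0],[-0.0037,-0.0212,0,0],[-0.0037,-0.0212,0,0],[-0.0037,-0.0212,0,0],[-0.0037,-0.0212,0,0],[-0.0037,-0.0212,0,0],[-0.0037,-0.0212,0.0112,0],[-0.0037,-0.0212,0.0112,0],[-0.0037,-0.0212,0.0112,0],[-0.0037,-0.0212,0.0112,0],[-0.0037,-0.0212,0.0112,0],[-0.0037,-0.0212,0.0112,0],[0,0,0,0],[0,0,0,0]]]'

```text
time_s: 40.9
tcp_pos: [0.4955, 0.3142, 0.2022]
ee_rot: [[1.0, 0.031, 0.0], [0.031, -1.0, -0.0], [0.0, 0.0, -1.0]]
wrist_force: [-0.3, 0.1, -0.7]
gripper_width: 1.0
gripper_force: 0.0
```

```bash
python3 go.py 495 314 70 271.75; python3 - <<'E'
from m import *
t=snap('top','t10.png'); s=snap('side','s10.png')
R=lambda a,w,h:cv2.resize(a,(w,h),interpolation=cv2.INTER_CUBIC)
cv2.imwrite('pics/c10.png',np.hstack([R(t[190:310,250:350],450,540),R(s[310:370,265:325],350,350)[np.r_[0:350,0:190]]])[:,:,::-1])
print('pin top expected side',proj('side',[.495,.314,.08]),'lug hole world exp',(at('top',300.5,216,.074)*1000).round(1))
g=cv2.cvtColor(t,cv2.COLOR_RGB2GRAY); print(g[202:226,288:314])
E
```

```text
turn rad 0.0003 shift tool [-0.0005  0.0002  0.0812] grasp now [495.5 314.2 151.2] yaw -88.23 F [-0.3  0.1 -0.7] w 1.0 t 40.9 q6 43.6
pin top expected side [295.54945667 325.01659497] lug hole world exp [616.2  21.   74. ]
[[ 89  87  88  95 101 105 110 111 104  95  87  79  80  88 100 107 108 104
  100  97  96  95  95  98 102 104]
 [101 105 109 115 118 118 117 113 109 104 100  99  99 104 111 115 116 116
  120 123 124 127 131 135 138 140]
 [142 148 153 154 151 144 138 130 129 131 133 134 135 136 138 136 135 144
  158 165 167 169 170 171 172 173]
 [174 175 176 174 165 154 148 139 136 138 139 140 142 142 142 140 139 149
  170 180 182 182 182 183 183 184]
 [184 184 183 179 167 164 162 145 136 136 136 137 138 138 138 137 136 144
  169 182 185 184 184 184 184 185]
 [185 185 184 179 164 159 157 143 136 134 135 136 137 137 137 137 135 141
  166 180 184 185 185 184 184 185]
 [185 185 184 178 157 145 143 136 134 134 134 133 133 133 135 136 136 140
  160 177 183 185 184 184 184 185]
 [185 185 184 177 151 134 134 132 133 134 129 122 117 117 124 132 135 138
  156 174 183 184 184 184 184 185]
 [185
[... 1039 characters left out ...]
29 226 212
  197 190 189 188 185 186 186 186]
 [185 185 184 179 160 152 173 199 217 227 231 232 232 232 232 231 230 225
  217 211 206 198 191 190 188 186]
 [185 186 187 185 180 182 197 210 221 228 231 232 231 232 232 231 229 223
  213 205 204 207 211 208 200 191]
 [186 191 200 207 200 185 180 184 202 218 226 230 231 232 232 230 222 201
  177 165 168 190 213 222 218 204]
 [195 206 217 219 203 170 141 137 160 190 211 225 231 232 232 228 214 176
  133 117 122 159 204 224 227 221]
 [212 222 226 219 193 148 113 106 122 157 195 221 230 231 231 228 212 169
  119 102 106 147 203 225 231 229]
 [225 230 230 220 190 143 108 102 114 151 191 219 229 231 231 229 216 177
  126 107 118 160 204 225 231 231]]
```

View pics/c10.png

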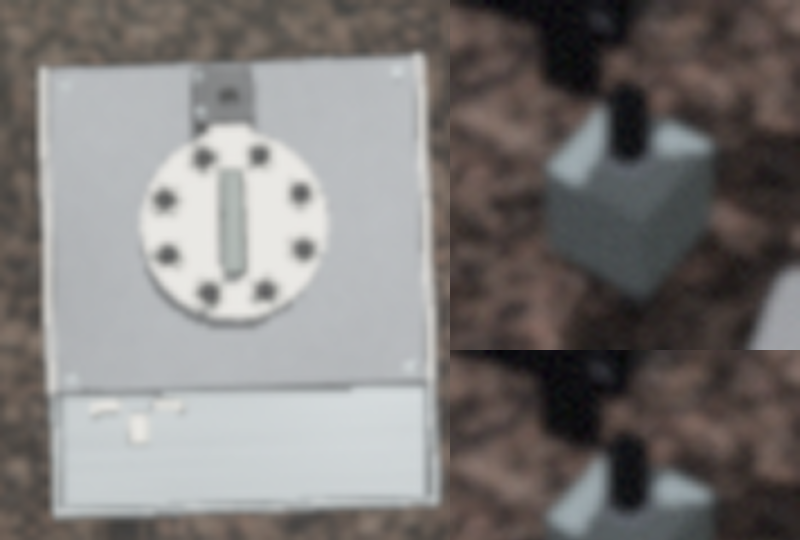

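The rotor is home with its lug inside the fork, and the fork hole is at (300.3,210.6). The pin top in the side view, about (295.5,325.4), matches the projected (295.5,325.0). I'll grasp the pin.

Emit:
jog_arm --rows '[[[-0.0005,0,0.013,0],[0,0,0.013,0],[0,0,0.013,0],[0,0,0.013,0],[0,0,0.013,0],[0,0,0.011,0],[0,0,0.005,0],[0,0,0,0],[0,0,0,0]]]'

```text
time_s: 42.12
tcp_pos: [0.4952, 0.3143, 0.1217]
ee_rot: [[1.0, 0.031, 0.001], [0.031, -1.0, 0.001], [0.001, -0.001, -1.0]]
wrist_force: [0.1, 0.3, 0.3]
gripper_width: 1.004
gripper_force: 0.0
```

Emit:
jog_arm --rows '[[[0,0,0,0],[0,0,0,0],[0,0,0,0],[0,0,0,0],[0,0,0,0],[0,0,0,0],[0,0,0,0],[0,0,0,0]]]' --claw 0

```text
time_s: 43.12
tcp_pos: [0.495, 0.3142, 0.1213]
ee_rot: [[1.0, 0.031, 0.0], [0.031, -1.0, 0.0], [0.0, -0.0, -1.0]]
wrist_force: [0.6, 0.8, -1.0]
gripper_width: 0.2
gripper_force: 30.0
```

Emit:
jog_arm --rows '[[[0,0,-0.01,0],[0,0,-0.015,0],[0,0,-0.015,0],[0,0,-0.015,0],[0,0,-0.015,0],[0,0,-0.015,0],[0,0,-0.01,0],[0,0,0,0],[0,0,0,0]]]'

```text
time_s: 44.25
tcp_pos: [0.4946, 0.3138, 0.2156]
ee_rot: [[1.0, 0.03, -0.001], [0.03, -1.0, -0.001], [-0.001, 0.001, -1.0]]
wrist_force: [-0.9, 0.1, -1.2]
gripper_width: 0.196
gripper_force: 30.0
```

```bash
python3 go.py 628 20.8 165 271.75;  python3 - <<'E'
from m import *
s=snap('side','s11.png'); g=cv2.cvtColor(s,cv2.COLOR_RGB2GRAY)
q=sense(); gp=np.array(q['tcp_pos'])+q['ee_rot'][:,2]*.051
for dz in (-.066,-.024): print(proj('side',gp+[0,0,dz]))
E
```

```text
turn rad -0.0001 shift tool [ 0.1244  0.2969 -0.0004] grasp now [494.6 313.8 164.6] yaw -88.26 F [-0.9  0.1 -1.2] w 0.196 t 44.25 q6 43.5
[295.68911021 319.24318084]
[295.46280873 305.72829842]
```

Emit:
jog_arm --rows '[[[0.0089,0.0212,0,0],[0.0089,0.0212,0,0],[0.0089,0.0212,0,0],[0.0089,0.0212,0,0],[0.0089,0.0212,0,0],[0.0089,0.0212,0,0],[0.0089,0.0212,0,0],[0.0089,0.0212,0,0],[0.0089,0.0212,0,0],[0.0089,0.0212,0,0],[0.0089,0.0212,0,0],[0.0089,0.0212,0,0],[0.0089,0.0212,0,0],[0.0089,0.0212,0,0],[0,0,0,0],[0,0,0,0]]]'

```text
time_s: 46.3
tcp_pos: [0.6282, 0.0214, 0.2156]
ee_rot: [[1.0, 0.031, -0.001], [0.031, -1.0, -0.0], [-0.001, 0.0, -1.0]]
wrist_force: [-0.2, -0.1, 0.0]
gripper_width: 0.198
gripper_force: 30.0
```

```bash
python3 go.py 628.3 20.8 153 271.75;  python3 - <<'E'
from m import *
s=snap('side','s12.png')
q=sense(); gp=np.array(q['tcp_pos'])+q['ee_rot'][:,2]*.051
print('tip expected',proj('side',gp+[0,0,-.066]),'shoulder',proj('side',gp+[0,0,-.024]),'hole',proj('side',[.6283,.0208,.085]))
cv2.imwrite('pics/c11.png',cv2.resize(s[200:260,270:340],None,fx=8,fy=8,interpolation=cv2.INTER_CUBIC)[:,:,::-1])
E
```

```text
turn rad -0.0000 shift tool [0.0001 0.0006 0.0116] grasp now [628.1  21.4 164.6] yaw -88.25 F [-0.2 -0.1  0. ] w 0.198 t 46.3 q6 75.1
tip expected [296.3295704  229.38759195] shoulder [296.15874206 216.69157864] hole [296.47022994 233.25663756]
```

View pics/c11.png

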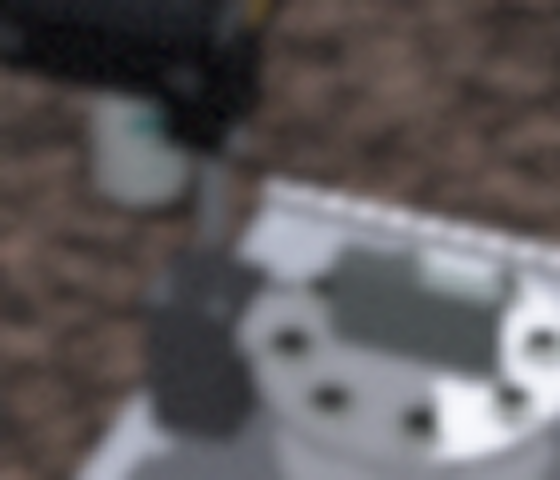

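The pin hangs vertically with its shank at about (296.5,228), in line with the projected hole at (296.5,233). I'll insert it.

Emit:
jog_arm --rows '[[[0,0.0006,0.006,0],[0,0,0.005,0],[0,0,0.003,0],[0,0,0.002,0],[0,0,0.002,0],[0,0,0,0],[0,0,0,0]]]'

```text
time_s: 47.22
tcp_pos: [0.6286, 0.0206, 0.1984]
ee_rot: [[1.0, 0.031, 0.0], [0.031, -1.0, 0.0], [0.0, -0.0, -1.0]]
wrist_force: [-0.6, -0.1, -0.6]
gripper_width: 0.196
gripper_force: 30.0
```

Emit:
jog_arm --rows '[[[0,0,0.002,0],[0,0,0.002,0],[0,0,0,0],[0,0,0,0]]]'

```text
time_s: 47.72
tcp_pos: [0.6285, 0.0206, 0.1942]
ee_rot: [[1.0, 0.031, -0.0], [0.031, -1.0, -0.0], [-0.0, 0.0, -1.0]]
wrist_force: [-0.9, -1.1, -0.5]
gripper_width: 0.198
gripper_force: 30.0
```

Emit:
jog_arm --rows '[[[0,0,0.002,0],[0,0,0.002,0],[0,0,0.002,0],[0,0,0,0],[0,0,0,0]]]'

```text
time_s: 48.35
tcp_pos: [0.6285, 0.0206, 0.1881]
ee_rot: [[1.0, 0.031, -0.0], [0.031, -1.0, 0.0], [-0.0, -0.0, -1.0]]
wrist_force: [-1.0, -0.2, -1.0]
gripper_width: 0.198
gripper_force: 30.0
```

Emit:
jog_arm --rows '[[[0,0,0.002,0],[0,0,0.002,0],[0,0,0.002,0],[0,0,0.002,0],[0,0,0,0]]]'

```text
time_s: 48.98
tcp_pos: [0.6285, 0.0206, 0.1799]
ee_rot: [[1.0, 0.031, -0.0], [0.031, -1.0, -0.0], [-0.0, 0.0, -1.0]]
wrist_force: [-0.4, 0.7, -1.3]
gripper_width: 0.198
gripper_force: 30.0
```

Emit:
jog_arm --rows '[[[0,0,0.002,0],[0,0,0.002,0],[0,0,0.002,0],[0,0,0.002,0],[0,0,0.002,0],[0,0,0,0]]]'

```text
time_s: 49.72
tcp_pos: [0.6285, 0.0206, 0.1699]
ee_rot: [[1.0, 0.03, -0.0], [0.03, -1.0, 0.0], [-0.0, -0.0, -1.0]]
wrist_force: [-0.5, 0.3, -2.0]
gripper_width: 0.198
gripper_force: 30.0
```

Emit:
jog_arm --rows '[[[0,0,0.002,0],[0,0,0.002,0],[0,0,0.002,0],[0,0,0.002,0],[0,0,0,0],[0,0,0,0]]]'

```text
time_s: 50.48
tcp_pos: [0.6285, 0.0206, 0.1619]
ee_rot: [[1.0, 0.03, -0.0], [0.03, -1.0, 0.0], [-0.0, -0.0, -1.0]]
wrist_force: [-0.5, 0.1, -2.0]
gripper_width: 0.199
gripper_force: 30.0
```

Emit:
jog_arm --rows '[[[0,0,0.0015,0],[0,0,0.0005,0],[0,0,0.0005,0],[0,0,0,0],[0,0,0,0]]]'

```text
time_s: 51.1
tcp_pos: [0.6285, 0.0206, 0.1603]
ee_rot: [[1.0, 0.031, 0.0], [0.031, -1.0, -0.0], [0.0, 0.0, -1.0]]
wrist_force: [-3.8, 1.4, 4.5]
gripper_width: 0.195
gripper_force: 30.0
```

The head touches the fork at 0.1603 m, the height expected for a seated pin. I'll press slightly, release and retreat.

Emit:
jog_arm --rows '[[[0,0,0.0006,0],[0,0,0,0]]]'

```text
time_s: 51.35
tcp_pos: [0.6285, 0.0206, 0.1602]
ee_rot: [[1.0, 0.031, 0.0], [0.031, -1.0, -0.0], [0.0, 0.0, -1.0]]
wrist_force: [-5.0, 1.3, 7.1]
gripper_width: 0.195
gripper_force: 30.0
```

Emit:
jog_arm --rows '[[[0,0,0,0],[0,0,0,0],[0,0,0,0],[0,0,0,0],[0,0,0,0],[0,0,0,0]]]' --claw 0.6

```text
time_s: 52.1
tcp_pos: [0.6286, 0.0206, 0.1591]
ee_rot: [[1.0, 0.031, 0.0], [0.031, -1.0, -0.0], [0.0, 0.0, -1.0]]
wrist_force: [-0.2, 0.4, -0.3]
gripper_width: 0.595
gripper_force: 0.0
```

Emit:
jog_arm --rows '[[[0,0,-0.01,0],[0,0,-0.02,0],[0,0,-0.02,0],[0,0,-0.02,0],[0,0,-0.02,0],[0,0,-0.02,0],[0,0,-0.02,0],[0,0.025,0,0],[0,0.025,0,0],[0,0.025,0,0],[0,0.025,0,0],[0,0.025,0,0],[0,0.025,0,0],[0,0.025,0,0],[0,0.025,0,0],[0,0.025,0,0],[0,0.025,0,0],[0,0.025,0,0],[0,0.025,0,0],[0,0,0,0]]]'

```text
time_s: 54.6
tcp_pos: [0.6375, -0.2814, 0.2889]
ee_rot: [[1.0, 0.028, -0.0], [0.028, -1.0, -0.0], [-0.0, 0.0, -1.0]]
wrist_force: [-0.6, 0.5, -0.5]
gripper_width: 0.597
gripper_force: 0.0
```

```bash
python3 - <<'E'
from m import *
t=snap('top','t13.png'); s=snap('side','s13.png')
R=lambda a,w,h:cv2.resize(a,(w,h),interpolation=cv2.INTER_CUBIC)
cv2.imwrite('pics/c12.png',np.hstack([R(t[190:310,250:350],375,450),R(s[170:310,265:400],425,450)])[:,:,::-1])
print('seated pin top',proj('side',[.6283,.0207,.119]),proj('top',[.6283,.0207,.119]))
print('scraper',proj('side',[.598,-.29,.066]))
E
```

```text
seated pin top [296.3514334  223.12676331] [299.97911063 209.17728415]
scraper [346.73635775 185.05924718]
```

View pics/c12.png

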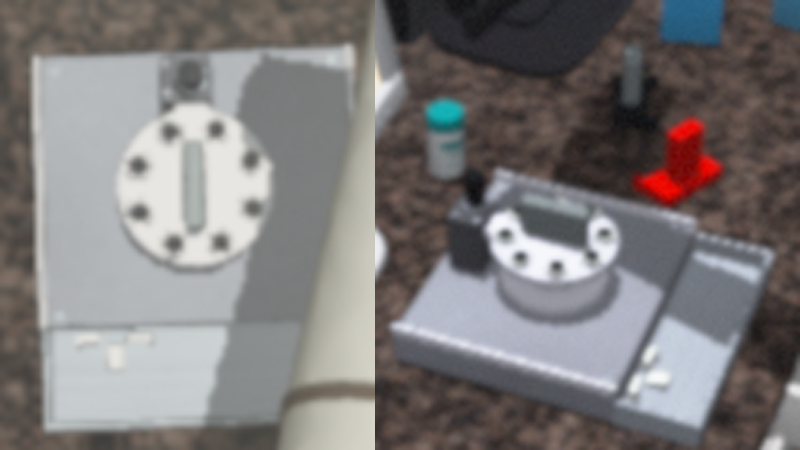

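The pin top is at about (296,223) in the side view, which matches the seated position. The rotor is home, the chips are in the tray and the scraper stands upright, so I'll hand in.

```bash
python3 -c "
from station import finish_job
print(finish_job())"
```

```text
the job is handed in; nothing more can be done
None
```

The job is done and handed in: the three chips are in the tray, the scraper stands upright on the worktop, the rotor is home with its lug at the stop, and the pin is seated through fork and lug.

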